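Fit the slicing disc to the food processor and turn it by hand to check that it runs free

TASK

The food processor's slicing disc has been washed: lift it by its black centre knob, lower its stem over the spindle in the clear bowl, and feel for the drive by turning the disc to and fro with light pressure until it drops over the red lugs and can be pressed fully home. Then check that it runs free: turn the seated disc by hand, always the same way and without forcing it or rubbing the bowl, through at least a turn and a half, and leave it fully home, at rest. Leave everything else where it is.

Things in the scene. Friction and masses are not known exactly. Their poses are not given: they have to be found in the camera images.
- disc: Loose slicing disc, 0.15 to 0.31 kg: plate 167 mm across (underside 40 mm, top 44 mm above the origin) on a grey stem 36 mm across, pointing down, on which it stands upright at the start; origin at the centre of the stem's lower end, z up. From below the stem has a hole 13 mm across, 42 mm deep, and 4 slots 10 mm wide, 10.5 mm deep, along the disc's +x, +y, -x, -y, which fit over the drive's lugs.
- disc_knob (a point): Centre of the disc's black round knob, on its axis 58 mm above its origin, to grip from above at any yaw: 27 mm across, from 47 to 70 mm above the disc's origin. Axes as the disc's.
- finger_opening (a point): Middle of one of the plate's two finger openings, on the disc's +y axis, 45 mm from the axis, level with the plate's top; the other is its mirror image on the -y axis. Each goes right through, from 20 to 70 mm from the axis, 105 deg wide. A finger or the closed gripper tip put in and pushed against an opening's end turns the disc. The steel sectors between them lie along the disc's x axis.
- processor: Food processor, fixed: white round motor base 210 mm across with the clear bowl on top; origin at the centre of its underside on the worktop, z up; its control panel looks along its -x axis. A black bowl handle stands out to 137 mm from the axis on its +y side.
- bowl: Clear plastic bowl, fixed on the processor; origin at the centre of its underside, 80 mm above the worktop. Outside 187 mm across, wall 3 mm, floor 84 mm and rim 148 mm above the worktop, open at the top. The seated disc runs 6 mm clear of its wall, 14 mm below the rim.
- spindle_tip (a point): Tip of the steel spindle upright on the bowl's axis, 130 mm above the worktop: 11 mm thick, its last 7 mm tapering to 4 mm. Leaf springs in its sides, 96 to 119 mm above the worktop, grip the hole in the disc's stem (16 mm across there, pressed in to 13): the disc does not sink home by its own weight, the push down is 8 to 13 N to get over them, then 5 to 8 N.
- seat (a point): Centre of the drive's flange at the spindle's foot, 90 mm above the worktop, z up; the disc's origin lies here when it is home. On the flange stand 4 red lugs 6 mm wide, 8 mm high, 10.5 to 18 mm from the axis, 90 deg apart; where they point is not given. Unless the slots stand over them (within 0.11 rad) the stem rests on them 8 mm above home. Pressing over 30 N spoils the plastic drive.
- motor (a joint): Angle of the motor shaft with the drive, rad, anticlockwise from above positive, counted on over full turns, within 0.15 of zero at the start; its zero says nothing of where the lugs point. It turns both ways without end against a steady drag of 0.15 N m (3.5 N at a finger opening) and stays where it is left; a light touch of the disc on the lugs does not turn it.
- spice_a: Bystander: spice jar with red cap, 41 mm across, 105 mm high, at the back behind the processor; origin at the centre of its underside.
- spice_b: Bystander: the other spice jar with red cap, 41 mm across, 105 mm high, at the back behind the processor; origin at the centre of its underside.
- pepper_mill: Bystander: dark wooden pepper mill, 58 mm across, 165 mm high, at the back; origin at the centre of its underside.
- honey_jar: Bystander: glass jar with grey lid, 61 mm across, 100 mm high, at the back right; origin at the centre of its underside.
- espresso_cup_a: Bystander: green espresso cup, 65 mm across, 52 mm high, to the right; origin at the centre of its underside.
- lemon: Bystander: lemon, 71 mm long, on the chopping board at the left; origin at the centre of its underside.
- garlic: Bystander: garlic bulb, 60 mm across, on the chopping board at the left; origin at the centre of its underside.

How it is judged:
On the way, in this order (a step that is already met when the one before it is completed fails the run):
1. the disc is fully home on the drive, over the lugs (z of disc in the frame of seat below 0.0025 m and horizontal distance between disc and seat below 0.003 m and angle between disc's own z axis and vertical below 0.1 rad), for 0.2 s.
2. the seated disc has turned the motor shaft through at least a full turn (a turn and a half less play and any turning back before) (all of step 1 and (value of joint motor above 6.6 rad or value of joint motor below -6.6 rad)), for 0.1 s.
At the end, for the whole second after the job is handed in: The disc sits fully home (origin within 2.5 mm in height and 3 mm sideways of the seat, upright within 0.1 rad), it has carried the motor shaft to more than 6.6 rad from zero either way (a turn and a half, with ample play), and it is released and at rest (all of step 2 and linear speed of disc below 0.02 m/s and angular speed of disc below 0.1 rad/s and contact force between the fingers and disc below 0.1 N); the robot touches nothing.
It fails at once if the disc presses on the drive (or any part of the processor) with more than 75 N (all its contacts added up, with the 20 N squeeze of the leaf springs) (contact force between disc and processor above 75 N).
It fails at once if the disc rubs or knocks on the bowl (more than 8 N) (contact force between disc and bowl above 8 N).
It fails at once if the gripper or arm knocks the bowl or base (more than 10 N) (contact force between the arm and processor above 10 N).
It fails at once if the disc is tipped over (angle between disc's own z axis and vertical above 0.6 rad).
It fails at once if a bystander is moved by more than 30 mm (distance of any of spice_a, spice_b, pepper_mill, honey_jar, espresso_cup_a, lemon, garlic from where it was at the start of the episode above 0.03 m).
It also fails if it takes over 72 s, if anything falls off the work surface, if the arm or the gripper's body presses on something with over 40 N, if the wrist force passes 120 N, or if a joint passes its speed limit or range.

ROBOT

A 6-joint arm with a two-finger parallel gripper is mounted at the origin on a cart in front of the work surface, level with it; the furniture and walls round the work are solid. World frame = base frame: x ahead of the robot, y to its left, z up, the work surface at z = 0. Lengths are in m, angles in rad, forces in N, time in s.
With the tool pointing down it reaches from about 0.325 to 0.9 m from the base axis. Payload 6.1 kg.
Tool frame: the origin (TCP) lies midway between the tips of the shut fingers; the grasp point (between the pads) lies 19 mm behind it; z points along the fingers, y is the line along which they close (so a half turn about z gives the same grasp; the last joint's range is limited). The gripper opens to 87 mm and grips with 3 to 60 N. Pads are 19 mm wide; open, the fingers measure 117 mm over their backs; the gripper's body (75 mm by 190 mm) begins 51 mm behind the grasp point.
Start: joints at [-1.308, 0.22, 1.526, -0, 1.395, -0.126], TCP at [0.237, -0.578, 0.223] pointing down, gripper open.
Joint ranges: [-2.98, 2.98], [-0.91, 2.08], [0.09, 2.57], [-1.24, 4.39], [0.2, 2.65], [-2.68, 2.68]. Speed limits (rad/s): [2.57, 2.57, 3.01, 3.14, 3.14, 3.14].

INTERFACE

Orientations are given as a unit quaternion [w, x, y, z].
In Python, from rig import robot, optics, sign_off gives the robot as it stands.
- The arm moves only by the tool step_arm, never from a script. Its argument "series" is a list of rows, each a list of 5 numbers: the opening in per cent of the stroke, from 0 (shut) to 100 (fully open), then the shift along the tool's x, y, z in mm, then the turn about the tool's z in rad. A call has 1 to 12 rows; each row is the pose to reach, as a shift and turn from the pose commanded when the call began, along the tool's axes at that moment; what a row does not reach only later rows make up. A row lasts 1/10 s, in which the tool goes at most 50 mm and 8.59 degrees, less where a joint would pass 70% of its speed; a pose out of reach is approached as far as the arm can. A call with a gripper value outside its range is refused whole. The fingers move at their own pace and stop on an object; "squeeze" is the grip in N (left out, the last holds). Time passes only in rows, so rows that repeat a pose let the fingers close. It gives the time, the measured TCP pose, the force, the opening and the grip force at its end, in the units of the state.
- robot.sense(): the state, without advancing time (a new reading comes with each control period).
- optics.get_image(name): name is "scene" or "top" or "wrist"; returns a dict with "frame" (384x512x3 uint8, red, green, blue), "depth" (384x512 float32, m along the optical axis (not along the pixel's ray), 0 where there is no reading), "K" (3x3 intrinsics, pixels), "cam_to_world" (4x4, takes a point from camera to world coordinates). Camera axes: x right, y up, looking along -z (the intrinsics and any distortion apply to the point x, -y, -z); pixel columns grow to the right and rows downward; lengths in m; the calibration is good to about 2 mm. A picture is of the moment at which its call begins.
- sign_off(): hands the job in; it is judged then, once.
The state is a dict: "time": time; "joints": joint angles; "qd": joint speeds; "tau": joint torques, N m; "tcp_pos": TCP position; "ee_rot": TCP orientation; "force": force on the tool from outside, world axes, zero at the start; "wrist_torque": the same for the moment, N m; "width": finger opening in m; "grasp_force": force on a finger pad.
Only numpy, scipy, OpenCV 4.12 (cv2) and the standard library are available. Lean on these libraries where they do the work, as an engineer would, in place of code of your own. Each camera call takes 0.05 s, during which the arm holds its last target. There are 200 camera calls.

## Working session

There is one attempt and no reset: what is moved stays moved. The work goes in short steps, Python scripts to look and compute and a tool call to move; the robot and the scene stay as the last step left them, time stands still between calls to the robot, and variables do not carry over. Pictures are saved under pics/ and viewed, at most 10 in all, crops included, and the job is handed in when it is done.

Besides the shell and the picture viewer there is one more tool, called by a JSON object that holds its "api" and its "payload". step_arm: Moves the arm, as the interface text tells. Its arguments: {"type":"object","properties":{"series":{"type":"array"},"squeeze":{"type":"number"}},"required":["series"]}

```bash
mkdir -p pics; cat > h.py <<'E'
import numpy as np, cv2
from rig import robot, optics, sign_off
def ray(im,u,v,z):
    K=im["K"];T=np.array(im["cam_to_world"]);d=np.array([(u-K[0][2])/K[0][0],-(v-K[1][2])/K[1][1],-1.])
    d=T[:3,:3]@d;o=T[:3,3];return o+d*(z-o[2])/d[2]
def cloud(im):
    K=np.array(im["K"]);T=np.array(im["cam_to_world"]);D=im["depth"];v,u=np.mgrid[:D.shape[0],:D.shape[1]]
    P=np.stack([(u-K[0,2])/K[0,0]*D,-(v-K[1,2])/K[1,1]*D,-D],-1)@T[:3,:3].T+T[:3,3];P[D==0]=np.nan;return P
def get(n,save=None):
    im=optics.get_image(n)
    if save: cv2.imwrite(f"pics/{save}.png",im["frame"][:,:,::-1])
    return im
E
python3 - <<'E'
from h import *
import pickle
s=robot.sense();print(s)
for n in("top","scene"):
    im=get(n,n+"0");pickle.dump(im,open(n+".pkl","wb"));print(n,im["K"],np.round(im["cam_to_world"],3))
a=[cv2.imread(f"pics/{n}0.png") for n in("top","scene")]
cv2.imwrite("pics/both.png",cv2.resize(np.vstack(a),(None or 400,600)))
E
```

```text
{'time': 0.0, 'joints': array([-1.30811148e+00,  2.21224714e-01,  1.52762392e+00, -6.47804828e-06,
        1.39468833e+00, -1.26091606e-01]), 'qd': array([0.00118065, 0.00183927, 0.00151997, 0.00070856, 0.00111028,
       0.000739  ]), 'tau': array([ 1.02471365e-04, -4.94614506e+01, -3.87378180e+01,  6.99439435e-02,
        5.74125268e-02, -1.61475427e-04]), 'tcp_pos': array([ 0.23674627, -0.5777515 ,  0.22143135]), 'ee_rot': array([-9.69671118e-04,  9.81165453e-01,  1.93166790e-01, -6.95242459e-05]), 'force': array([-0.10810493, -0.47654764,  0.28314986]), 'wrist_torque': array([-0.05258605,  0.02306818,  0.01607304]), 'grasp_force': 0.0, 'width': 0.086927978986315}
top [[496.21372892   0.         251.78597175]
 [  0.         496.21372892 194.03788145]
 [  0.           0.           1.        ]] [[-0.432  0.71  -0.556 -0.501]
 [-0.902 -0.332  0.276  0.52 ]
 [ 0.011  0.621  0.784  1.556]
 [ 0.     0.     0.     1.   ]]
scene [[358.31653875   0.         261.64337078]
 [  0.         358.31653875 190.53246809]
 [  0.           0.           1.        ]] [[-0.825  0.195 -0.53  -0.079]
 [-0.565 -0.325  0.759  0.854]
 [-0.024  0.926  0.378  0.561]
 [ 0.     0.     0.     1.   ]]
```

View pics/top0.png

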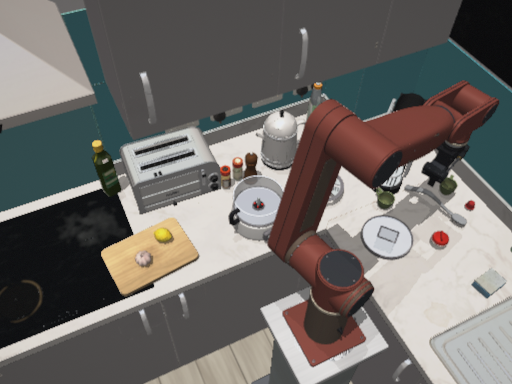

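View pics/scene0.png

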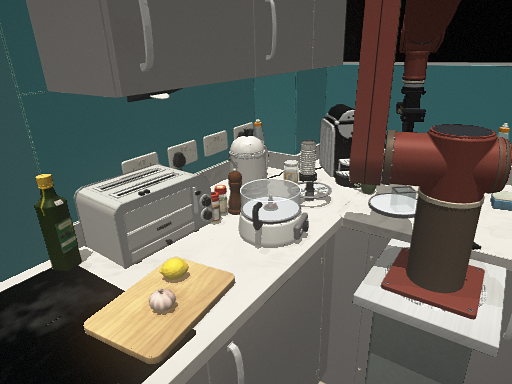

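The top view shows the bowl at about (258,205) with the lugs in red. Disc candidates are (325,185), behind the arm, and (387,237). I'll zoom in and measure heights.

```bash
python3 - <<'E'
from h import *
import pickle
t=pickle.load(open("top.pkl","rb"));s=pickle.load(open("scene.pkl","rb"))
def crop(im,x0,y0,x1,y1): return cv2.resize(im["frame"][y0:y1,x0:x1,::-1],(400,300),interpolation=cv2.INTER_CUBIC)
cv2.imwrite("pics/crops.png",np.vstack([np.hstack([crop(t,218,165,298,240),crop(t,290,150,450,270)]),np.hstack([crop(s,235,170,315,245),crop(s,280,130,400,220)])]))
P=cloud(t)
for p in [(325,185),(335,188),(340,180),(387,237),(370,237),(400,245),(258,203),(387,225),(350,237),(258,185)]: print(p,np.round(P[p[1],p[0]],3))
P=cloud(s)
for p in [(312,190),(308,160),(325,190),(300,190),(395,203),(270,209)]: print('s',p,np.round(P[p[1],p[0]],3))
E
```

```text
(325, 185) [ 0.159 -0.023  0.549]
(335, 188) [ 0.456 -0.319  0.05 ]
(340, 180) [ 0.488 -0.363  0.043]
(387, 237) [ 0.183 -0.375  0.041]
(370, 237) [ 0.224 -0.336  0.009]
(400, 245) [ 0.146 -0.414  0.013]
(258, 203) [0.484 0.005 0.1  ]
(387, 225) [ 0.242 -0.425  0.011]
(350, 237) [ 0.261 -0.274 -0.001]
(258, 185) [ 0.562 -0.034  0.098]
s (312, 190) [ 0.481 -0.278  0.047]
s (308, 160) [ 0.593 -0.456  0.1  ]
s (325, 190) [ 0.442 -0.309  0.045]
s (300, 190) [ 0.4   -0.033  0.15 ]
s (395, 203) [ 0.188 -0.326  0.044]
s (270, 209) [0.435 0.08  0.123]
```

View pics/crops.png

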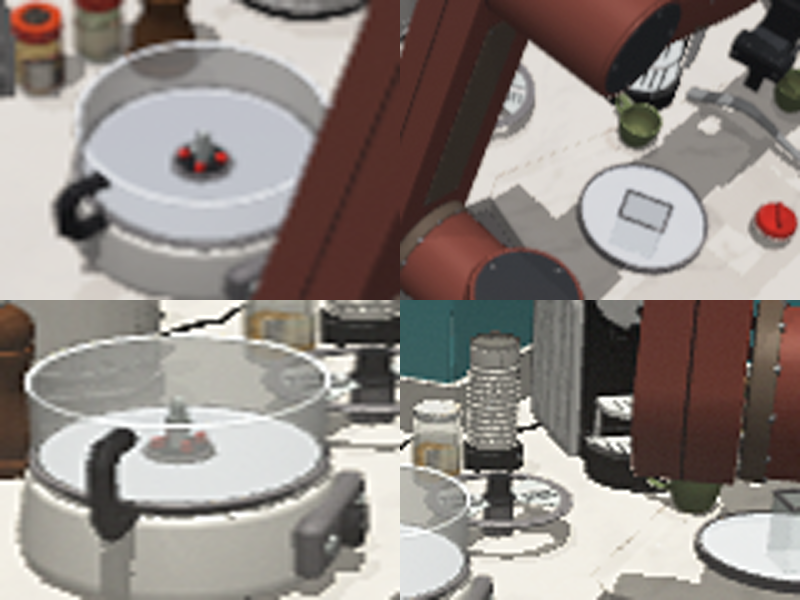

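The disc with its black knob stands near (0.47,-0.30): scene (310,186), plate depth z≈0.045. The lugs and spindle sit at about (258,201) in the top view. Next I'll compute positions and a first move.

```bash
cat >> h.py <<'E'
from scipy.spatial.transform import Rotation as Ro
def circ(p):
    A=np.c_[2*p[:,:2],np.ones(len(p))];c=np.linalg.lstsq(A,(p[:,:2]**2).sum(1),rcond=None)[0];return c[:2],np.sqrt(c[2]+c[:2]@c[:2])
def totool(target):
    s=robot.sense();q=s["ee_rot"];R=Ro.from_quat([q[1],q[2],q[3],q[0]]).as_matrix()
    return np.round(R.T@(np.array(target)-s["tcp_pos"])*1000,1)
def red(im): 
    f=im["frame"].astype(int);return (f[...,0]>150)&(f[...,1]<90)&(f[...,2]<90)
E
python3 - <<'E'
from h import *
import pickle
t=pickle.load(open("top.pkl","rb"));s=pickle.load(open("scene.pkl","rb"))
print("knob",ray(s,310,185.5,.058))
m=red(t).copy();m[:, :245]=0;m[:,272:]=0;m[:192]=0;m[215:]=0
n,l,st,c=cv2.connectedComponentsWithStats(m.astype(np.uint8))
for i in range(1,n): print("lug",st[i,4],c[i],ray(t,*c[i],.097))
P=cloud(t);box=(P[...,0]>.3)&(P[...,0]<.65)&(P[...,1]>-.15)&(P[...,1]<.2)
for z0 in(.148,.084):
    q=P[box&(abs(P[...,2]-z0)<.004)]
    if len(q)>20: print(z0,len(q),circ(q),q.min(0),q.max(0))
P=cloud(s);box=(P[...,0]>.3)&(P[...,0]<.65)&(P[...,1]>-.15)&(P[...,1]<.2)
q=P[box&(abs(P[...,2]-.146)<.004)];print(len(q),circ(q),q.min(0),q.max(0))
box=(P[...,0]>.35)&(P[...,0]<.7)&(P[...,1]>-.6)&(P[...,1]<-.15)
q=P[box&(abs(P[...,2]-.043)<.004)];print('plate',len(q),q.min(0),q.max(0))
for n,i in(("top",t),("scene",s)): print(n,np.nanmax(P[box&(P[...,2]<.4)],axis=0))
print(totool([.36,-.45,.32]))
E
```

```text
knob [ 0.49704003 -0.29139853  0.058     ]
lug 2 [254.  202.5] [0.49417446 0.01599918 0.097     ]
lug 4 [261.5 203.5] [ 0.47823192 -0.00709299  0.097     ]
lug 1 [257. 206.] [0.47488504 0.01303426 0.097     ]
0.148 149 (array([0.50923082, 0.02567381]), np.float64(0.09904619662442367)) [ 0.39114202 -0.08944968  0.14401123] [0.64921534 0.15707808 0.15161605]
0.084 749 (array([0.48872121, 0.00985972]), np.float64(0.06526733150043436)) [ 0.38762566 -0.0851976   0.08001723] [0.64912357 0.13435626 0.08798657]
327 (array([0.49227383, 0.01209775]), np.float64(0.0953491456520261)) [ 0.39009866 -0.09007964  0.14203791] [0.64820612 0.15362353 0.14998735]
plate 396 [ 0.35307006 -0.59531792  0.03907642] [ 0.6976647  -0.20210629  0.04698536]
top [ 0.69990415 -0.1500165   0.3039504 ]
scene [ 0.69990415 -0.1500165   0.3039504 ]
[162.5 -71.7 -98.3]
```

```bash
python3 - <<'E'
from h import *
print(totool([.44,-.32,.32]))
E
```

```text
[ 285.8 -161.7  -98.1]
```

{"api": "step_arm", "payload": {"series": [[100,0,0,-50,0],[100,20,-12,-98,0],[100,60,-30,-98,0],[100,100,-50,-98,0],[100,140,-62,-98,0],[100,162,-72,-98,0],[100,162,-72,-98,0]]}}

```text
time: 0.8
tcp_pos: [0.3617, -0.4478, 0.3203]
ee_rot: [-0.001, 0.981, 0.195, 0.0]
force: [-0.2, -0.5, -0.3]
width: 0.0872
grasp_force: 0.0
```

```bash
python3 - <<'E'
from h import *
import pickle
im=get("wrist","w1");t=get("top","t1");pickle.dump(im,open("w.pkl","wb"));pickle.dump(t,open("top.pkl","wb"))
print(robot.sense()["tcp_pos"],np.round(im["cam_to_world"],3),im["K"][0])
cv2.imwrite("pics/c1.png",np.hstack([cv2.resize(im["frame"][...,::-1],(400,300)),cv2.resize(t["frame"][150:270,230:390,::-1],(400,300),interpolation=2)]))
E
```

```text
[ 0.359602   -0.45003551  0.32020641] [[ 0.383  0.887  0.258  0.433]
 [-0.924  0.368  0.106 -0.418]
 [-0.    -0.279  0.96   0.482]
 [ 0.     0.     0.     1.   ]] [301.41030608   0.         256.05225884]
```

View pics/c1.png

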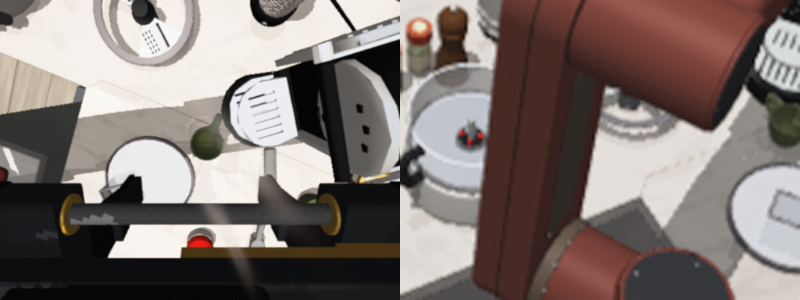

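{"api": "step_arm", "payload": {"series": [[100,10,-40,0,0],[100,40,-80,0,0],[100,75,-90,0,0],[100,90,-90,0,0],[100,90,-90,0,0],[100,90,-90,0,0]]}}

```text
time: 1.5
tcp_pos: [0.4081, -0.3342, 0.3203]
ee_rot: [0.0, 0.981, 0.193, -0.001]
force: [0.0, 0.2, -0.5]
width: 0.0871
grasp_force: 0.0
```

```bash
python3 - <<'E'
from h import *
import pickle
im=get("wrist","w2");t=get("top","t2");pickle.dump(im,open("w.pkl","wb"));pickle.dump(t,open("top.pkl","wb"))
s=robot.sense();print(s["tcp_pos"],s["joints"])
cv2.imwrite("pics/c2.png",np.hstack([im["frame"][:300,:,::-1],cv2.resize(t["frame"][165:240,215:290,::-1],(300,300),interpolation=2)])[:, :800])
P=cloud(im);q=P[(abs(P[...,2]-.044)<.004)];print('plate',len(q),np.nanmedian(q,0),circ(q))
k=P[(P[...,2]>.063)&(P[...,2]<.075)&(np.hypot(P[...,0]-.49,P[...,1]+.295)<.06)];print('knob',len(k),k.mean(0),k.min(0),k.max(0))
E
```

```text
[ 0.40777912 -0.33426181  0.32021096] [-8.35851990e-01 -6.17081680e-02  1.64464214e+00 -6.40787639e-04
  1.55932385e+00  3.47928992e-01]
plate 10454 [ 0.48767262 -0.30867187  0.04388237] (array([ 0.42107356, -0.34340887]), np.float64(0.14877705299113864))
knob 356 [ 0.49906796 -0.28893222  0.06974325] [ 0.48538207 -0.30206204  0.06644653] [ 0.5126033  -0.27589042  0.07220757]
```

View pics/c2.png

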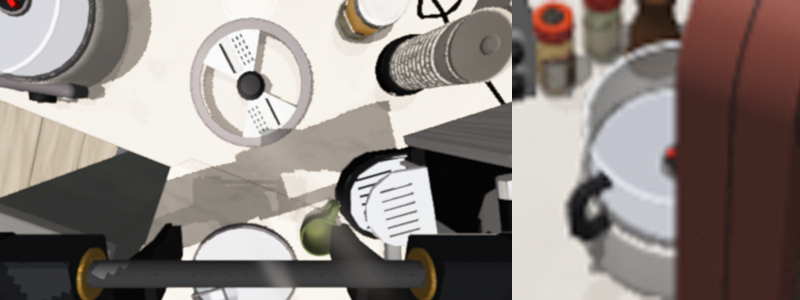

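The knob is at (250,85) in the wrist view, giving (0.499,-0.289), top z 0.070 and 27 mm extent, all consistent. Steel sectors run from (240,50) to (265,120). Next I'll look into the bowl.

{"api": "step_arm", "payload": {"series": [[100,20,-40,0,0],[100,38,-90,0,0],[100,57,-138,0,0],[100,76,-185,0,0],[100,95,-232,0,0],[100,114,-277,0,0],[100,114,-277,0,0],[100,114,-277,0,0]]}}

```text
time: 2.4
tcp_pos: [0.4092, -0.0331, 0.3208]
ee_rot: [0.0, 0.981, 0.194, 0.0]
force: [0.2, -0.6, -0.1]
width: 0.0868
grasp_force: 0.0
```

```bash
python3 - <<'E'
from h import *
import pickle
w=pickle.load(open("w.pkl","rb"));c=np.array([.499,-.289])
# resample plate polar at z=.044
T=np.array(w["cam_to_world"]);K=w["K"]
def proj(p):
    d=T[:3,:3].T@(np.array(p)-T[:3,3]);d/=-d[2];return K[0][2]+d[0]*K[0][0],K[1][2]-d[1]*K[1][1]
for a in range(0,360,6):
    v=[]
    for r in(.035,.045,.055,.063):
        u=proj([c[0]+r*np.cos(np.radians(a)),c[1]+r*np.sin(np.radians(a)),.044]);v.append(w["frame"][round(u[1]),round(u[0])].mean().astype(int))
    print(a,*v,end=' | ')
im=get("wrist","w3");pickle.dump(im,open("wb.pkl","wb"))
s=robot.sense();print(s["tcp_pos"],s["joints"])
P=cloud(im);f=im["frame"]
m=red(im);n,l,st,cc=cv2.connectedComponentsWithStats(m.astype(np.uint8))
for i in range(1,n): print(st[i,4],cc[i],ray(im,*cc[i],.098),np.nanmean(P[l==i],0))
box=(abs(P[...,0]-.489)<.13)&(abs(P[...,1]-.007)<.13)
for z0,d in((.148,.003),(.129,.003)):
    q=P[box&(abs(P[...,2]-z0)<d)];print(z0,len(q),q.min(0),q.max(0),circ(q))
cv2.imwrite("pics/c3.png",f[...,::-1])
E
```

```text
0 157 195 235 232 | 6 157 156 137 130 | 12 200 163 163 153 | 18 207 250 249 249 | 24 230 246 250 248 | 30 244 249 229 249 | 36 250 218 231 234 | 42 234 179 240 245 | 48 247 247 247 246 | 54 240 240 240 243 | 60 242 237 158 82 | 66 188 111 244 250 | 72 128 250 250 250 | 78 250 249 250 249 | 84 249 249 249 249 | 90 237 232 154 146 | 96 233 233 160 146 | 102 239 242 168 148 | 108 241 242 167 162 | 114 241 241 166 161 | 120 241 240 168 162 | 126 242 241 167 162 | 132 241 241 183 160 | 138 241 241 195 160 | 144 241 241 181 161 | 150 240 242 209 161 | 156 240 240 239 161 | 162 240 240 236 161 | 168 240 240 241 160 | 174 239 239 241 161 | 180 240 240 241 164 | 186 239 239 240 174 | 192 242 243 244 230 | 198 184 246 247 248 | 204 246 244 245 246 | 210 244 243 190 245 | 216 240 215 184 201 | 222 188 172 225 169 | 228 247 243 240 210 | 234 249 247 247 246 | 240 249 245 113 86 | 246 154 148 249 249 | 252 193 250 248 248 | 258 249 249 246 247 | 264 249 247 247 248 | 270 182 194 181 173 | 276 242 242 241 242 | 282 241 242 242 237 | 288 242 242 242 237 | 294 243 242 242 234 | 300 242 242 242 233 |
[... 334 characters left out ...]
]
35 [246.28571429  87.82857143] [0.4936349  0.01431098 0.098     ] [0.49367856 0.0143793  0.09660933]
40 [262.225  91.7  ] [ 0.49687557 -0.00520181  0.098     ] [ 0.49695995 -0.00520027  0.0960058 ]
16 [244.3125 103.4375] [0.47593243 0.00980669 0.098     ] [0.47591626 0.00988821 0.09586556]
37 [258.13513514 108.13513514] [ 0.47726138 -0.00796321  0.098     ] [ 0.47724268 -0.00798358  0.09554371]
0.148 2584 [ 0.39100528 -0.09168719  0.14500283] [0.57969547 0.12170672 0.15030337] (array([0.48461091, 0.00447897]), np.float64(0.09267521879141384))
0.129 808 [ 0.39508531 -0.08787349  0.12601325] [0.57563498 0.13441335 0.13199699] (array([0.48543473, 0.00454865]), np.float64(0.08805219637541975))
```

View pics/c3.png

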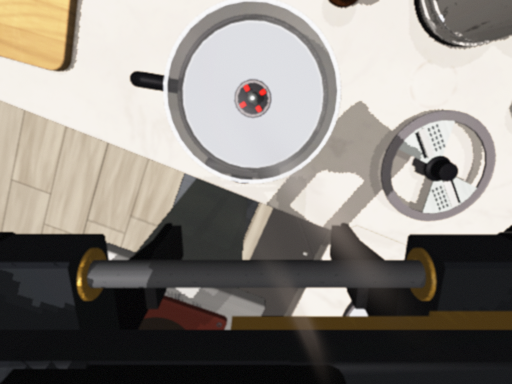

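Lugs sit at the red spots around (253,98). The opposing pairs give axis ≈(0.486,0.003) and direction ≈54° mod 90°. The disc's slots stand at ≈50°. Now I'll go back and grip the knob.

{"api": "step_arm", "payload": {"series": [[100,-3,45,0,0],[100,-5,90,0,0],[100,-7,135,0,0],[100,-10,180,0,0],[100,-12,225,0,0],[100,-14,270,20,0],[100,-14,270,70,0],[100,-14,270,120,0],[100,-14,270,170,0],[100,-14,270,200,0],[100,-14,270,200,0],[100,-14,270,200,0]]}}

```text
time: 3.65
tcp_pos: [0.4977, -0.2905, 0.1206]
ee_rot: [-0.0, 0.981, 0.192, -0.0]
force: [-0.1, 0.5, 1.2]
width: 0.0869
grasp_force: 0.0
```

```bash
python3 - <<'E'
from h import *
import pickle
print(totool([.499,-.289,.048]),robot.sense()["force"])
im=pickle.load(open("wb.pkl","rb"));P=cloud(im)
for z0 in(.148,.14,.115):
    q=P[(abs(P[...,2]-z0)<.003)];q=q[abs(np.hypot(q[:,0]-.4857,q[:,1]-.0027)-.092)<.006]
    for _ in range(8):
        c,r=circ(q);d=abs(np.hypot(*(q[:,:2]-c).T)-r);q=q[d<max(.0015,2*d.std())]
    print(z0,len(q),c,r)
E
```

```text
[ 1.8 -0.9 72.6] [-0.08723801  0.48531254  1.23815872]
0.148 1656 [0.48514703 0.00254281] 0.09161422072121439
0.14 865 [0.48530872 0.00260289] 0.09002267584471074
0.115 689 [0.48532703 0.00253395] 0.08957089905574298
```

{"api": "step_arm", "payload": {"series": [[100,2,-1,35,0],[100,2,-1,65,0],[100,2,-1,72,0],[0,2,-1,72,0],[0,2,-1,72,0],[0,2,-1,72,0],[0,2,-1,72,0],[0,2,-1,72,0]], "squeeze": 35}}

```text
time: 4.45
tcp_pos: [0.5006, -0.2872, 0.0496]
ee_rot: [0.001, 0.981, 0.193, 0.001]
force: [0.2, -0.2, -0.7]
width: 0.0548
grasp_force: 0.0
```

{"api": "step_arm", "payload": {"series": [[0,0,0,0,0],[0,0,0,0,0],[0,0,0,0,0],[0,0,0,0,0],[0,0,0,0,0]]}}

```text
time: 4.95
tcp_pos: [0.5001, -0.2869, 0.0485]
ee_rot: [0.0, 0.981, 0.193, 0.0]
force: [0.7, -0.3, 0.1]
width: 0.0262
grasp_force: 37.0
```

```bash
python3 - <<'E'
from h import *
s=robot.sense();print(s["width"],s["grasp_force"],s["tcp_pos"],s["force"])
im=get("top","t4");P=cloud(im)
E
```

```text
0.026180258496439804 37.023187198044525 [ 0.50007085 -0.28689946  0.04850356] [ 0.67863134 -0.31187785  0.08633889]
```

{"api": "step_arm", "payload": {"series": [[0,0,0,-30,0],[0,0,0,-75,0],[0,0,0,-120,0],[0,0,0,-165,0],[0,0,0,-190,0],[0,6,-17,-190,0],[0,18,-50,-190,0],[0,32,-90,-190,0],[0,46,-130,-190,0],[0,60,-170,-190,0],[0,74,-210,-190,-0.07],[0,88,-250,-190,-0.07]]}}

```text
time: 6.2
tcp_pos: [0.4848, -0.0195, 0.2362]
ee_rot: [-0.001, 0.974, 0.228, -0.002]
force: [1.3, 0.7, -1.3]
width: 0.0257
grasp_force: 37.0
```

```bash
python3 - <<'E'
from h import *
s=robot.sense();print(s["width"],s["grasp_force"],s["tcp_pos"],s["force"])
im=get("wrist","w5");t=get("top");P=cloud(im)
z=s["tcp_pos"][2]-.0485
for z0 in(z+.044,):
    q=P[(abs(P[...,2]-z0)<.003)];print(len(q),q.min(0),q.max(0))
    q=q[abs(np.hypot(*(q[:,:2]-s["tcp_pos"][:2]).T)-.0835)<.008];r=np.hypot(*(q[:,:2]-s["tcp_pos"][:2]).T);print(len(q),np.histogram(r,8))
sc=get("scene")
cv2.imwrite("pics/c5.png",np.hstack([cv2.resize(im["frame"][...,::-1],(400,300)),cv2.resize(sc["frame"][90:240,200:400,::-1],(400,300),interpolation=2)]))
E
```

```text
0.02567921680665983 36.98959828381362 [ 0.48476596 -0.0195001   0.23621343] [ 1.32261906  0.68489234 -1.33745994]
21384 [ 0.43072456 -0.09248132  0.22871507] [0.56744394 0.06349554 0.23471234]
5705 (array([810, 810, 828, 847, 864, 868, 610,  68]), array([0.07550001, 0.07656045, 0.07762089, 0.07868133, 0.07974177,
       0.08080221, 0.08186265, 0.08292309, 0.08398353]))
```

View pics/c5.png

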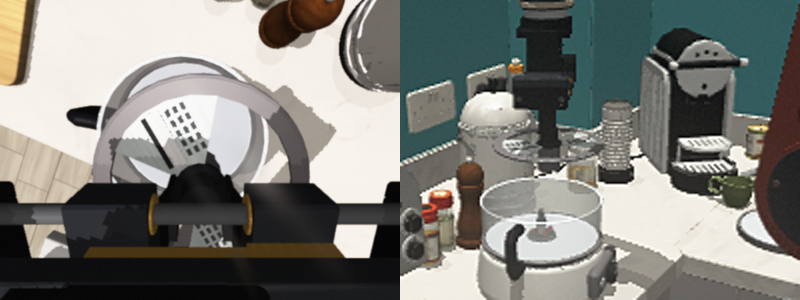

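The disc hangs level under the gripper with the bowl beyond it. I'll fit the outer edge, tilt and sector angle, in the hand.

```bash
python3 - <<'E'
from h import *
s=robot.sense();im=get("wrist");P=cloud(im);tc=s["tcp_pos"]
z=tc[2]-.0485+.044
M=(abs(P[...,2]-z)<.006)&(np.hypot(P[...,0]-tc[0],P[...,1]-tc[1])<.09)
q=P[M];A=np.c_[q[:,:2]-tc[:2],np.ones(len(q))];c=np.linalg.lstsq(A,q[:,2],rcond=None)[0];print("plane",c)
a=np.degrees(np.arctan2(q[:,1]-tc[1],q[:,0]-tc[0]));r=np.hypot(*(q[:,:2]-tc[:2]).T)
b=[];
for k in range(-180,180,3):
    m=(a>=k)&(a<k+3)
    if m.sum()>20 and r[m].max()>.079: b.append(q[m][np.argmax(r[m])])
b=np.array(b);print(len(b),circ(b),circ(b)[0]-tc[:2])
from scipy.optimize import least_squares
f=least_squares(lambda c:np.hypot(*(b[:,:2]-c).T)-.0835,tc[:2],loss='soft_l1',f_scale=.0005);print(f.x,f.x-tc[:2],np.abs(f.fun).mean())
C=f.x;a=np.degrees(np.arctan2(q[:,1]-C[1],q[:,0]-C[0]));r=np.hypot(*(q[:,:2]-C).T)
m=(r>.03)&(r<.065);h=np.histogram(a[m],bins=np.arange(-180,181,3));print([(int(e),int(n)) for n,e in zip(*h) if n>5])
q4=s["ee_rot"];print("tcp",tc,"yaw deg",np.degrees(2*np.arctan2(q4[2],q4[1])),s["joints"])
print(totool([.4853,.0026,tc[2]]))
E
```

```text
plane [ 1.77753683e-05 -9.20988787e-03  2.32202534e-01]
60 (array([ 0.48415327, -0.01961591]), np.float64(0.0836036683338517)) [-0.0009328  -0.00060614]
[ 0.48427254 -0.01956496] [-0.00081353 -0.00055519] 0.0001418421861769129
[(-165, 38), (-162, 101), (-159, 102), (-156, 108), (-153, 92), (-150, 99), (-147, 103), (-144, 103), (-141, 107), (-138, 107), (-135, 109), (-132, 79), (-129, 31), (15, 101), (18, 277), (21, 278), (24, 278), (27, 279), (30, 279), (33, 280), (36, 278), (39, 270), (42, 280), (45, 272), (48, 266), (51, 298), (54, 282), (57, 283), (60, 277), (63, 243), (66, 240), (69, 237), (72, 253), (75, 253), (78, 244), (81, 248), (84, 243), (87, 245), (90, 209)]
tcp [ 0.48508607 -0.01900977  0.23648051] yaw deg 26.55632617839956 [-2.02152471e-01 -1.26298000e-01  1.85952161e+00  5.08826728e-04
  1.41171390e+00  9.05067082e-01]
[ 10.2 -20.8   0.3]
```

{"api": "step_arm", "payload": {"series": [[0,5,-10,0,0],[0,10,-20,10,0],[0,10,-20,15,0],[0,10,-20,15,0],[0,10,-20,15,0]]}}

```text
time: 6.9
tcp_pos: [0.4866, -0.0002, 0.223]
ee_rot: [-0.0, 0.974, 0.227, -0.0]
force: [0.3, 0.0, -1.4]
width: 0.0259
grasp_force: 37.0
```

```bash
cat > meas.py <<'E'
from h import *
from scipy.optimize import least_squares
def edge(q,c,R,tol):
    a=np.degrees(np.arctan2(q[:,1]-c[1],q[:,0]-c[0]));r=np.hypot(*(q[:,:2]-c).T);b=[]
    for k in range(-180,180,3):
        m=(a>=k)&(a<k+3)
        if m.sum()>3 and abs(r[m].max()-R)<tol: b.append(q[m][np.argmax(r[m])])
    b=np.array(b);f=least_squares(lambda c:np.hypot(*(b[:,:2]-c).T)-R,c,loss='soft_l1',f_scale=.0005)
    return f.x,len(b),np.abs(f.fun).mean()
for i in range(2):
    s=robot.sense();im=get("wrist");P=cloud(im);tc=s["tcp_pos"];z=tc[2]-.0043
    q=P[abs(P[...,2]-z)<.006];q=q[np.hypot(*(q[:,:2]-tc[:2]).T)<.09]
    zt=np.median(q[:,2]);d=edge(q,tc[:2],.0835,.006)
    q=P[abs(P[...,2]-.147)<.003];q=q[np.hypot(*(q[:,:2]-[.4853,.0026]).T)<.098]
    b=edge(q,np.array([.4853,.0026]),.0935,.005)
    print("tcp",tc,"yaw",2*np.arctan2(s["ee_rot"][2],s["ee_rot"][1]),"disc",d,"z",zt-.044,"rim",b,"force",s["force"])
    e=np.array([.4853,.0026])-d[0];y=2*np.arctan2(s["ee_rot"][2],s["ee_rot"][1]);print("tool move to .4853,.0026:",1000*(np.cos(y)*e[0]+np.sin(y)*e[1]),1000*(np.sin(y)*e[0]-np.cos(y)*e[1]))
E
python3 meas.py
```

```text
tcp [ 4.86616967e-01 -1.53782388e-04  2.23048398e-01] yaw 0.4582693802165792 disc (array([ 0.48578473, -0.00069724]), 60, np.float64(0.00013205585165666615)) z 0.1744839077777094 rim (array([0.48623861, 0.0030874 ]), 52, np.float64(0.000517887067105945)) force [ 0.25825864  0.00445497 -1.43771007]
tool move to .4853,.0026: 1.0239714323570923 -3.171477428820917
tcp [ 4.86868628e-01 -2.25513180e-04  2.23466167e-01] yaw 0.45814341426205657 disc (array([ 0.4860699 , -0.00082571]), 60, np.float64(0.00014011241528107167)) z 0.17490689689354177 rim (array([0.48619881, 0.00318846]), 52, np.float64(0.000447226789048196)) force [ 0.505749    0.34130743 -1.5875806 ]
tool move to .4853,.0026: 0.8246261632237577 -3.4129482783952447
```

{"api": "step_arm", "payload": {"series": [[0,1.5,-3.3,0,0],[0,1.5,-3.3,15,0],[0,1.5,-3.3,30,0],[0,1.5,-3.3,36,0],[0,1.5,-3.3,36,0]]}}

```text
time: 7.5
tcp_pos: [0.4853, 0.004, 0.1853]
ee_rot: [-0.001, 0.974, 0.227, -0.002]
force: [0.1, 0.4, -2.0]
width: 0.0256
grasp_force: 37.0
```

```bash
python3 meas.py
```

```text
tcp [0.4852733  0.00404844 0.18527807] yaw 0.4588199584278784 disc (array([0.48444184, 0.00347148]), 60, np.float64(0.00013961475803278046)) z 0.1366227432067313 rim (array([0.48635801, 0.00338111]), 49, np.float64(0.0002532059655207678)) force [ 0.09934753  0.35664251 -1.9978961 ]
tool move to .4853,.0026: 0.38343376651130945 1.1614177221831277
tcp [0.48600299 0.00391524 0.18638982] yaw 0.4588018499894633 disc (array([0.48515275, 0.00336166]), 60, np.float64(0.00014163090472868272)) z 0.13779817474833422 rim (array([0.48637601, 0.00339452]), 48, np.float64(0.00024298743940162336)) force [ 0.06899997 -0.5128274  -1.16605358]
tool move to .4853,.0026: -0.205303241843956 0.7481064278154348
```

{"api": "step_arm", "payload": {"series": [[0,0.6,0.6,4,0],[0,0.6,0.6,8,0],[0,0.6,0.6,12,0],[0,0.6,0.6,15,0],[0,0.6,0.6,15,0]]}}

```text
time: 8.1
tcp_pos: [0.4871, 0.0036, 0.1719]
ee_rot: [-0.0, 0.974, 0.227, -0.0]
force: [-0.3, -0.5, -1.4]
width: 0.0257
grasp_force: 37.0
```

{"api": "step_arm", "payload": {"series": [[0,0,0,2,0],[0,0,0,4,0],[0,0,0,6,0],[0,0,0,6,0]]}}

```text
time: 8.5
tcp_pos: [0.4873, 0.0036, 0.1662]
ee_rot: [-0.0, 0.974, 0.227, -0.0]
force: [-0.7, 0.4, -2.2]
width: 0.0261
grasp_force: 37.0
```

{"api": "step_arm", "payload": {"series": [[0,0,0,2,0],[0,0,0,4,0],[0,0,0,6,0],[0,0,0,6,0]]}}

```text
time: 8.9
tcp_pos: [0.4876, 0.0036, 0.1606]
ee_rot: [-0.0, 0.974, 0.227, 0.0]
force: [-0.9, 0.9, 0.2]
width: 0.0261
grasp_force: 37.0
```

{"api": "step_arm", "payload": {"series": [[0,0,0,2,0],[0,0,0,4,0],[0,0,0,6,0],[0,0,0,8,0],[0,0,0,8,0]]}}

```text
time: 9.4
tcp_pos: [0.4875, 0.0037, 0.1527]
ee_rot: [-0.0, 0.974, 0.227, 0.0]
force: [-1.0, 0.7, -1.3]
width: 0.0262
grasp_force: 37.1
```

```bash
python3 meas.py
```

```text
Traceback (most recent call last):
  File "meas.py", line 13, in <module>
    zt=np.median(q[:,2]);d=edge(q,tc[:2],.0835,.006)
                           ~~~~^^^^^^^^^^^^^^^^^^^^^
  File "meas.py", line 8, in edge
    b=np.array(b);f=least_squares(lambda c:np.hypot(*(b[:,:2]-c).T)-R,c,loss='soft_l1',f_scale=.0005)
                    ~~~~~~~~~~~~~^^^^^^^^^^^^^^^^^^^^^^^^^^^^^^^^^^^^^^^^^^^^^^^^^^^^^^^^^^^^^^^^^^^^
  File "meas.py", line 8, in <lambda>
    b=np.array(b);f=least_squares(lambda c:np.hypot(*(b[:,:2]-c).T)-R,c,loss='soft_l1',f_scale=.0005)
                                                      ~^^^^^^
IndexError: too many indices for array: array is 1-dimensional, but 2 were indexed
```

```bash
python3 - <<'E'
from h import *
im=get("wrist","w7");P=cloud(im);q=P[np.hypot(P[...,0]-.4858,P[...,1]-.003)<.08];print(robot.sense()["tcp_pos"])
h=np.histogram(q[:,2],bins=np.arange(.08,.27,.004));print([(round(e,3),int(n)) for n,e in zip(*h) if n>30])
cv2.imwrite("pics/c7.png",im["frame"][...,::-1])
E
```

```text
[0.48743103 0.00361092 0.15240509]
[(np.float64(0.08), 4807), (np.float64(0.084), 3966), (np.float64(0.088), 170), (np.float64(0.124), 33), (np.float64(0.128), 33), (np.float64(0.132), 31), (np.float64(0.144), 11046), (np.float64(0.148), 7363), (np.float64(0.152), 205), (np.float64(0.156), 197), (np.float64(0.16), 265), (np.float64(0.164), 248), (np.float64(0.168), 311), (np.float64(0.172), 1059), (np.float64(0.176), 213), (np.float64(0.18), 171), (np.float64(0.184), 180), (np.float64(0.188), 230), (np.float64(0.192), 122), (np.float64(0.2), 550), (np.float64(0.204), 87), (np.float64(0.208), 85), (np.float64(0.212), 108), (np.float64(0.216), 118), (np.float64(0.22), 296), (np.float64(0.224), 931), (np.float64(0.228), 1639), (np.float64(0.232), 2150), (np.float64(0.236), 7465), (np.float64(0.24), 3474), (np.float64(0.244), 12453), (np.float64(0.248), 3450), (np.float64(0.252), 2589), (np.float64(0.256), 6688), (np.float64(0.26), 8058), (np.float64(0.264), 9368)]
```

View pics/c7.png

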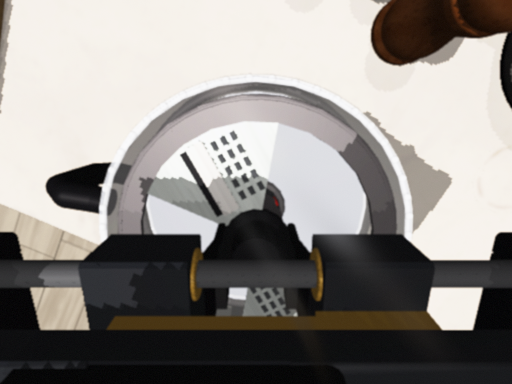

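The plate is inside the bowl and centred, at z≈0.148, so it hasn't slipped. Continuing down.

{"api": "step_arm", "payload": {"series": [[0,0,0,2,0],[0,0,0,4,0],[0,0,0,6,0],[0,0,0,6,0]]}}

```text
time: 9.9
tcp_pos: [0.4878, 0.0038, 0.1472]
ee_rot: [-0.0, 0.974, 0.227, 0.0]
force: [-3.1, 2.1, 5.9]
width: 0.0262
grasp_force: 36.9
```

{"api": "step_arm", "payload": {"series": [[0,-0.4,-0.5,0,0],[0,-0.4,-0.5,1,0],[0,-0.4,-0.5,2,0],[0,-0.4,-0.5,2,0]]}}

```text
time: 10.3
tcp_pos: [0.4876, 0.0039, 0.1457]
ee_rot: [0.0, 0.974, 0.227, 0.001]
force: [-2.9, 2.4, 7.1]
width: 0.0257
grasp_force: 37.0
```

{"api": "step_arm", "payload": {"series": [[0,-0.5,-0.8,0,0],[0,-0.5,-0.8,1,0],[0,-0.5,-0.8,2,0],[0,-0.5,-0.8,2,0]]}}

```text
time: 10.7
tcp_pos: [0.4873, 0.0041, 0.1439]
ee_rot: [0.001, 0.974, 0.227, 0.001]
force: [-1.0, 0.7, 7.5]
width: 0.0264
grasp_force: 37.1
```

{"api": "step_arm", "payload": {"series": [[0,0,0,1,0],[0,0,0,2,0],[0,0,0,3,0],[0,0,0,4,0],[0,0,0,4,0]]}}

```text
time: 11.2
tcp_pos: [0.4873, 0.0041, 0.1399]
ee_rot: [0.001, 0.974, 0.227, 0.001]
force: [-2.1, 1.6, 7.3]
width: 0.0261
grasp_force: 37.1
```

{"api": "step_arm", "payload": {"series": [[0,0,-0.3,0.7,0],[0,0,-0.3,1.4,0],[0,0,-0.3,1.8,0],[0,0,-0.3,1.8,0]]}}

```text
time: 11.6
tcp_pos: [0.4873, 0.0042, 0.1383]
ee_rot: [0.001, 0.974, 0.227, 0.001]
force: [-2.4, -0.5, 8.5]
width: 0.0259
grasp_force: 37.1
```

{"api": "step_arm", "payload": {"series": [[0,0,0,0.4,0],[0,0,0,0.8,0],[0,0,0,0.8,0]]}}

```text
time: 11.9
tcp_pos: [0.4876, 0.0042, 0.1383]
ee_rot: [0.001, 0.974, 0.227, 0.002]
force: [-3.5, -0.3, 13.5]
width: 0.0263
grasp_force: 37.1
```

The disc bottomed out at TCP z 0.1383, the expected home height, with 13.5 N. Next I'll release, recentre by about 1 mm and regrip before turning anticlockwise.

{"api": "step_arm", "payload": {"series": [[50,0,0,-0.5,0],[50,0,0,-0.8,0],[50,0,0,-0.8,0],[50,0,0,-0.8,0],[50,-1,0,-0.8,0],[50,-1,0,-0.8,0]]}}

```text
time: 12.5
tcp_pos: [0.4848, 0.0041, 0.1365]
ee_rot: [-0.0, 0.974, 0.227, -0.0]
force: [0.5, -0.4, 0.9]
width: 0.0433
grasp_force: 0.0
```

```bash
cat > home.py <<'E'
from h import *
s=robot.sense();im=get("wrist");P=cloud(im);tc=np.array([.4858,.003])
print("tcp",s["tcp_pos"],"F",s["force"],"Tz",s["wrist_torque"],"j",np.round(s["joints"],3),s["width"])
r=np.hypot(P[...,0]-tc[0],P[...,1]-tc[1]);q=P[(r<.08)&(P[...,2]<.15)&(P[...,2]>.12)]
h=np.histogram(q[:,2],bins=np.arange(.12,.15,.001));print([(round(float(e),3),int(n)) for n,e in zip(*h) if n>30],np.median(q[:,2]))
a=np.degrees(np.arctan2(q[:,1]-tc[1],q[:,0]-tc[0]));rr=np.hypot(*(q[:,:2]-tc).T);m=(rr>.035)&(rr<.062)
h=np.histogram(a[m],bins=np.arange(-180,181,5))[0];print("angles",[int(-180+5*i) for i in range(72) if h[i]>60])
E
python3 home.py
```

```text
tcp [0.4848495  0.004131   0.13645762] F [ 0.45770148 -0.41642098  0.90127729] Tz [-0.10300932 -0.05205534 -0.02575725] j [-0.154 -0.036  1.97  -0.     1.209  0.958] 0.043336896244479506
[(0.13, 62), (0.131, 411), (0.132, 4076), (0.133, 8472), (0.134, 4289), (0.135, 1668), (0.136, 900), (0.137, 241), (0.138, 67), (0.139, 69), (0.14, 53), (0.141, 73), (0.142, 76), (0.143, 62), (0.144, 74), (0.145, 73), (0.146, 72), (0.147, 65), (0.148, 76)] 0.13367007177435733
angles [-165, -160, -155, -150, -145, -140, -135, -130, -125, -120, 15, 20, 25, 30, 35, 40, 45, 50, 55, 60, 65, 70, 75, 80, 85, 90]
```

The plate top is at z 0.1337, so the disc is home. Regrip and start turning anticlockwise in short pieces, watching the side force.

{"api": "step_arm", "payload": {"series": [[50,0.5,0,-1,0],[0,0.5,0,-1,0],[0,0.5,0,-1,0],[0,0.5,0,-1,0],[0,0.5,0,-1,0],[0,0.5,0,-1,0],[0,0.5,0,-1,0]]}}

```text
time: 13.25
tcp_pos: [0.4858, 0.0041, 0.1379]
ee_rot: [0.0, 0.974, 0.227, 0.0]
force: [0.7, -1.8, -0.7]
width: 0.0262
grasp_force: 33.8
```

{"api": "step_arm", "payload": {"series": [[0,0,0,0,-0.1],[0,0,0,0,-0.2],[0,0,0,0,-0.3],[0,0,0,0,-0.4],[0,0,0,0,-0.5],[0,0,0,0,-0.6]]}}

```text
time: 13.85
tcp_pos: [0.4851, 0.0043, 0.1378]
ee_rot: [-0.0, 0.862, 0.507, -0.0]
force: [-1.0, -0.9, 2.3]
width: 0.0261
grasp_force: 33.9
```

```bash
python3 home.py
```

```text
tcp [0.48512879 0.00429628 0.13782005] F [-0.99710581 -0.8763776   2.26849922] Tz [-0.40428889  0.28431947 -0.16349534] j [-0.154 -0.037  1.967 -0.     1.212  0.355] 0.026137140390872695
[(0.13, 60), (0.131, 871), (0.132, 4970), (0.133, 6167), (0.134, 3793), (0.135, 2023), (0.136, 516), (0.137, 111), (0.138, 58), (0.139, 38), (0.14, 50), (0.141, 48), (0.142, 53), (0.143, 57), (0.144, 49), (0.145, 68), (0.146, 63), (0.147, 56), (0.148, 54)] 0.13353732098186355
angles [-130, -125, -120, -115, -110, -105, -100, 50, 55, 60, 65, 70, 75, 80, 85, 90, 95, 100, 105, 110, 115, 120, 125]
```

The disc followed by +35° at about the 0.15 N m drag, with tiny side forces. Continuing.

{"api": "step_arm", "payload": {"series": [[0,0,0,0,-0.12],[0,0,0,0,-0.24],[0,0,0,0,-0.36],[0,0,0,0,-0.48],[0,0,0,0,-0.6],[0,0,0,0,-0.72],[0,0,0,0,-0.84],[0,0,0,0,-0.96],[0,0,0,0,-1.08],[0,0,0,0,-1.2],[0,0,0,0,-1.3],[0,0,0,0,-1.4]]}}

```text
time: 15.1
tcp_pos: [0.4846, 0.0033, 0.1378]
ee_rot: [-0.001, 0.334, 0.943, -0.001]
force: [-3.4, -6.3, 3.1]
width: 0.0263
grasp_force: 33.8
```

{"api": "step_arm", "payload": {"series": [[0,0,0,0,-0.12],[0,0,0,0,-0.24],[0,0,0,0,-0.36],[0,0,0,0,-0.48],[0,0,0,0,-0.6],[0,0,0,0,-0.72],[0,0,0,0,-0.84],[0,0,0,0,-0.96],[0,0,0,0,-1.08],[0,0,0,0,-1.2],[0,0,0,0,-1.3],[0,0,0,0,-1.4]]}}

```text
time: 16.3
tcp_pos: [0.4858, 0.003, 0.1379]
ee_rot: [-0.0, -0.352, 0.936, -0.001]
force: [0.7, -5.6, -0.5]
width: 0.0257
grasp_force: 33.8
```

```bash
python3 home.py
```

```text
tcp [0.48577596 0.00300025 0.13789429] F [ 0.7223785  -5.55297092 -0.48195881] Tz [-1.11129197 -0.20467404 -0.11269762] j [-0.155 -0.036  1.967 -0.003  1.21  -2.443] 0.02569482350720646
[(0.13, 34), (0.131, 72), (0.132, 848), (0.133, 5151), (0.134, 7733), (0.135, 3948), (0.136, 1157), (0.137, 283), (0.138, 83), (0.139, 46), (0.14, 38), (0.141, 60), (0.142, 52), (0.143, 46), (0.144, 61), (0.145, 69), (0.146, 77), (0.147, 45), (0.148, 58)] 0.1344777172552172
angles [-150, -145, -140, -135, -130, -125, -120, -115, -110, -105, -100, -95, -90, -85, -80, -75, 30, 35, 40, 45, 50, 55, 60]
```

{"api": "step_arm", "payload": {"series": [[50,0,0,0,0],[50,0,0,0,0],[50,0,0,0,0],[50,0.5,-0.5,-3,0],[50,0.5,-0.5,-6,0],[50,0.5,-0.5,-6,0]]}}

```text
time: 16.95
tcp_pos: [0.4859, 0.0037, 0.1444]
ee_rot: [0.0, -0.351, 0.936, -0.0]
force: [-0.3, -0.0, 0.8]
width: 0.0433
grasp_force: 0.0
```

{"api": "step_arm", "payload": {"series": [[50,0,0,0,0.14],[50,0,0,0,0.28],[50,0,0,0,0.42],[50,0,0,0,0.56],[50,0,0,0,0.7],[50,0,0,0,0.84],[50,0,0,0,0.98],[50,0,0,0,1.12],[50,0,0,0,1.26],[50,0,0,0,1.4],[50,0,0,0,1.54],[50,0,0,0,1.68]]}}

```text
time: 18.15
tcp_pos: [0.4855, 0.0037, 0.1438]
ee_rot: [0.0, 0.466, 0.885, 0.0]
force: [0.2, 0.2, -1.0]
width: 0.0436
grasp_force: 0.0
```

{"api": "step_arm", "payload": {"series": [[50,0,0,0,0.14],[50,0,0,0,0.28],[50,0,0,0,0.42],[50,0,0,0,0.56],[50,0,0,0,0.7],[50,0,0,0,0.84],[50,0,0,0,0.98],[50,0,0,0,1.12],[50,0,0,0,1.26],[50,0,0,0,1.4],[50,0,0,0,1.54],[50,0,0,0,1.68]]}}

```text
time: 19.35
tcp_pos: [0.4855, 0.0037, 0.1438]
ee_rot: [-0.0, 0.97, 0.244, 0.0]
force: [0.1, 0.9, -0.2]
width: 0.0432
grasp_force: 0.0
```

{"api": "step_arm", "payload": {"series": [[50,0,0,0,0.14],[50,0,0,0,0.28],[50,0,0,0,0.42],[50,0,0,0,0.56],[50,0,0,0,0.7],[50,0,0,0,0.84],[50,0,0,0,0.98],[50,0,0,0,1.12],[50,0,0,0,1.26],[50,0,0,0,1.4],[50,0,0,0,1.4],[50,0,0,0,1.4]]}}

```text
time: 20.55
tcp_pos: [0.4855, 0.0037, 0.1438]
ee_rot: [-0.0, 0.901, -0.434, 0.0]
force: [-0.1, -0.4, 0.3]
width: 0.0435
grasp_force: 0.0
```

```bash
python3 home.py
```

```text
tcp [0.4855077  0.00373066 0.14376682] F [-0.08522445 -0.41133254  0.28727977] Tz [0.1103721  0.03239623 0.00722705] j [-0.155 -0.044  1.962  0.     1.223  2.313] 0.04345666545481575
[(0.129, 32), (0.13, 80), (0.131, 255), (0.132, 2574), (0.133, 7729), (0.134, 4990), (0.135, 1599), (0.136, 722), (0.137, 194), (0.138, 38), (0.143, 46), (0.144, 39), (0.145, 73), (0.146, 65), (0.147, 62), (0.148, 74)] 0.1338370706680288
angles [-150, -145, -140, -135, -130, -125, -120, -115, -110, -105, -100, -95, -90, -85, -80, -75, 30, 35, 40, 45, 50, 95, 100, 105]
```

The disc stayed home and didn't turn back. Lower, grip and make the second stroke.

{"api": "step_arm", "payload": {"series": [[50,0,0,3,0],[50,0,0,5.8,0],[0,0,0,5.8,0],[0,0,0,5.8,0],[0,0,0,5.8,0],[0,0,0,5.8,0],[0,0,0,5.8,0],[0,0,0,5.8,0]]}}

```text
time: 21.4
tcp_pos: [0.4854, 0.0036, 0.138]
ee_rot: [0.0, 0.9, -0.435, -0.0]
force: [-0.7, -0.3, -0.5]
width: 0.0261
grasp_force: 33.8
```

{"api": "step_arm", "payload": {"series": [[0,0,0,0,-0.12],[0,0,0,0,-0.24],[0,0,0,0,-0.36],[0,0,0,0,-0.48],[0,0,0,0,-0.6],[0,0,0,0,-0.72],[0,0,0,0,-0.84],[0,0,0,0,-0.96],[0,0,0,0,-1.08],[0,0,0,0,-1.2],[0,0,0,0,-1.3],[0,0,0,0,-1.4]]}}

```text
time: 22.6
tcp_pos: [0.4851, 0.0033, 0.1379]
ee_rot: [0.0, 0.969, 0.249, -0.001]
force: [-1.5, -2.0, 1.2]
width: 0.0261
grasp_force: 33.9
```

{"api": "step_arm", "payload": {"series": [[0,0,0,0,-0.12],[0,0,0,0,-0.24],[0,0,0,0,-0.36],[0,0,0,0,-0.48],[0,0,0,0,-0.6],[0,0,0,0,-0.72],[0,0,0,0,-0.84],[0,0,0,0,-0.96],[0,0,0,0,-1.08],[0,0,0,0,-1.2],[0,0,0,0,-1.3],[0,0,0,0,-1.4]]}}

```text
time: 23.8
tcp_pos: [0.4852, 0.0029, 0.1379]
ee_rot: [0.0, 0.581, 0.814, -0.001]
force: [-1.0, -2.3, 2.0]
width: 0.0261
grasp_force: 33.9
```

{"api": "step_arm", "payload": {"series": [[0,0,0,0,-0.12],[0,0,0,0,-0.24],[0,0,0,0,-0.36],[0,0,0,0,-0.48],[0,0,0,0,-0.6],[0,0,0,0,-0.72],[0,0,0,0,-0.84],[0,0,0,0,-0.96],[0,0,0,0,-1.08],[0,0,0,0,-1.2],[0,0,0,0,-1.3],[0,0,0,0,-1.4]]}}

```text
time: 25.0
tcp_pos: [0.4858, 0.0029, 0.138]
ee_rot: [0.0, -0.08, 0.997, -0.001]
force: [1.5, -3.6, -1.2]
width: 0.0262
grasp_force: 33.9
```

```bash
python3 home.py
```

```text
tcp [0.48577285 0.00293588 0.13799039] F [ 1.49990648 -3.57532535 -1.19548855] Tz [-0.4513053  -0.1910006  -0.10713836] j [-1.560e-01 -3.700e-02  1.967e+00 -1.000e-03  1.210e+00 -1.887e+00] 0.026156615274505395
[(0.129, 31), (0.13, 78), (0.131, 243), (0.132, 2429), (0.133, 7676), (0.134, 4278), (0.135, 1229), (0.136, 664), (0.137, 163), (0.138, 58), (0.139, 46), (0.14, 45), (0.141, 55), (0.142, 42), (0.143, 52), (0.144, 57), (0.145, 62), (0.146, 52), (0.147, 70), (0.148, 56)] 0.1337710234121285
angles [-90, -85, 100, 105, 110, 115, 120, 125, 130, 135, 140, 145, 150, 155, 160, 165]
```

The disc has turned 7.6 rad. The task asks for a full turn and a half (9.4 rad), so I'll add one more stroke.

{"api": "step_arm", "payload": {"series": [[0,0,0,0,-0.12],[0,0,0,0,-0.24],[0,0,0,0,-0.36],[0,0,0,0,-0.48],[0,0,0,0,-0.48],[50,0,0,0,-0.48],[50,0,0,0,-0.48],[50,0,0,0,-0.48],[50,0,0,-3,-0.48],[50,0,0,-6,-0.48],[50,0,0,-6,-0.48]]}}

```text
time: 26.15
tcp_pos: [0.486, 0.0037, 0.1447]
ee_rot: [0.001, -0.313, 0.95, -0.0]
force: [0.0, -0.1, 0.2]
width: 0.0436
grasp_force: 0.0
```

{"api": "step_arm", "payload": {"series": [[50,0,0,0,0.14],[50,0,0,0,0.28],[50,0,0,0,0.42],[50,0,0,0,0.56],[50,0,0,0,0.7],[50,0,0,0,0.84],[50,0,0,0,0.98],[50,0,0,0,1.12],[50,0,0,0,1.2],[50,0,0,0,1.2]]}}

```text
time: 27.15
tcp_pos: [0.4855, 0.0037, 0.144]
ee_rot: [0.0, 0.278, 0.961, 0.0]
force: [-0.7, -0.1, -0.5]
width: 0.0434
grasp_force: 0.0
```

{"api": "step_arm", "payload": {"series": [[50,0,0,0,0.14],[50,0,0,0,0.28],[50,0,0,0,0.42],[50,0,0,0,0.56],[50,0,0,0,0.7],[50,0,0,0,0.84],[50,0,0,0,0.98],[50,0,0,0,1.12],[50,0,0,0,1.2],[50,0,0,0,1.2]]}}

```text
time: 28.15
tcp_pos: [0.4855, 0.0037, 0.144]
ee_rot: [0.0, 0.771, 0.637, 0.0]
force: [0.4, 0.1, -0.1]
width: 0.0435
grasp_force: 0.0
```

{"api": "step_arm", "payload": {"series": [[50,0,0,3,0],[50,0,0,5.8,0],[0,0,0,5.8,0],[0,0,0,5.8,0],[0,0,0,5.8,0],[0,0,0,5.8,0],[0,0,0,5.8,0],[0,0,0,5.8,0]]}}

```text
time: 28.95
tcp_pos: [0.4855, 0.0037, 0.1382]
ee_rot: [0.0, 0.772, 0.636, 0.0]
force: [-0.3, -0.9, -0.7]
width: 0.026
grasp_force: 34.2
```

{"api": "step_arm", "payload": {"series": [[0,0,0,0,-0.12],[0,0,0,0,-0.24],[0,0,0,0,-0.36],[0,0,0,0,-0.48],[0,0,0,0,-0.6],[0,0,0,0,-0.72],[0,0,0,0,-0.84],[0,0,0,0,-0.96],[0,0,0,0,-1.08],[0,0,0,0,-1.2],[0,0,0,0,-1.2]]}}

```text
time: 30.05
tcp_pos: [0.4851, 0.0035, 0.1381]
ee_rot: [-0.0, 0.277, 0.961, -0.0]
force: [-0.9, -1.1, 1.8]
width: 0.0257
grasp_force: 34.2
```

{"api": "step_arm", "payload": {"series": [[0,0,0,0,-0.12],[0,0,0,0,-0.24],[0,0,0,0,-0.36],[0,0,0,0,-0.48],[0,0,0,0,-0.6],[0,0,0,0,-0.72],[0,0,0,0,-0.84],[0,0,0,0,-0.96],[0,0,0,0,-1.08],[0,0,0,0,-1.2],[0,0,0,0,-1.2]]}}

```text
time: 31.15
tcp_pos: [0.4852, 0.0032, 0.1381]
ee_rot: [-0.001, -0.312, 0.95, -0.0]
force: [-3.5, -2.8, 0.9]
width: 0.0263
grasp_force: 34.3
```

```bash
python3 home.py
```

```text
tcp [0.48519654 0.00315384 0.13814096] F [-3.51422703 -2.78024825  0.90903286] Tz [-4.95986315e-01  4.91910758e-01  5.50696419e-05] j [-1.550e-01 -3.700e-02  1.967e+00 -1.000e-03  1.212e+00 -2.361e+00] 0.026269420595117398
[(0.13, 35), (0.131, 115), (0.132, 393), (0.133, 2958), (0.134, 6344), (0.135, 4989), (0.136, 1523), (0.137, 210), (0.138, 80), (0.139, 52), (0.14, 50), (0.141, 46), (0.142, 63), (0.143, 45), (0.144, 57), (0.145, 73), (0.146, 66), (0.147, 66), (0.148, 57)] 0.13481038969858922
angles [-105, -100, -95, -90, -85, -80, -75, -70, -65, -60, 130, 135, 140, 145, 150]
```

{"api": "step_arm", "payload": {"series": [[50,0,0,0,0],[50,0,0,0,0],[60,0,0,0,0],[60,0,0,-10,0],[60,0,0,-30,0],[60,0,0,-60,0],[60,0,0,-90,0],[60,0,0,-90,0],[60,0,0,-90,0]]}}

```text
time: 32.1
tcp_pos: [0.4862, 0.0037, 0.2294]
ee_rot: [0.001, -0.313, 0.95, -0.001]
force: [0.6, -0.2, -0.9]
width: 0.0522
grasp_force: 0.0
```

```bash
python3 home.py; python3 home.py|sed -n 2,3p
```

```text
tcp [0.48618753 0.00372517 0.22943799] F [ 0.63784733 -0.18836475 -0.87862563] Tz [ 0.10475533 -0.06722375  0.02825785] j [-0.155 -0.125  1.871  0.     1.392 -2.363] 0.052157399536126164
[(0.13, 41), (0.131, 98), (0.132, 929), (0.133, 3962), (0.134, 4332), (0.135, 2008), (0.136, 688), (0.137, 165)] 0.13422565468940115
angles [-105, -100, -95, -90, -85, -80, -75, -70, -65, -60, -55, -50, -45, -40, -35, -30, 80, 85, 90, 95, 100, 105, 110, 115, 120, 125, 130, 135, 140, 145, 150]
[(0.13, 48), (0.131, 85), (0.132, 922), (0.133, 3876), (0.134, 4395), (0.135, 2042), (0.136, 686), (0.137, 153)] 0.13424570017804088
angles [-105, -100, -95, -90, -85, -80, -75, -70, -65, -60, -55, -50, -45, -40, -35, -30, 80, 85, 90, 95, 100, 105, 110, 115, 120, 125, 130, 135, 140, 145, 150]
```

Plate top is at 0.1342 (home is 0.134). The disc is released, at rest and clear of the gripper, so I'm handing in.

```bash
python3 -c "from rig import sign_off;print(sign_off())"
```

```text
the job is handed in; nothing more can be done
None
```

The disc is fully home on the drive (plate top measured at 134 mm, as it should be), was turned about 10.5 rad anticlockwise without rubbing, and is released and at rest; the job is handed in, but no verdict came back.

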